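Spin-check a polishing lap and lock its spindle

TASK

A new copper lap has just been fitted to the flat-lap polishing machine: draw the spindle-lock fork all the way back by its red handle, then flick the lap round by its clamp bar so that it coasts by itself, untouched, for a second or more at a quarter turn a second or faster, to prove that it runs free. Then stop it with the clamp bar in line with the fork's slot (either end will do) and slide the fork fully home over the end of the bar without forcing it. Let go, and leave the other things on the bench and on the machine where they are.

Things in the scene. Friction and masses are not known exactly. Their poses are not given: they have to be found in the camera images.
- machine: Fixed grey flat-lap polishing machine, 250 mm wide (its x) by 360 mm long (its y, from -125 to +235 mm), flat deck 85 mm above the table. Origin on the table directly under the vertical spindle axis; z up. The fork track lies on the deck along +y. The two buttons on its -x side are out of use.
- lap: The rotor: copper disc 200 mm across, 12 mm thick, with a steel clamp bar across its top. Origin on the spindle axis at the disc's underside, 90 mm above the table; z up. Disc and bar turn as one, endlessly, either way; about 1 kg on a low-friction bearing: at a few rad/s it coasts some seconds and stops anywhere.
- clamp_bar (a point): Middle of the top face of the clamp bar, on the spindle axis, 134 mm above the table; axes as the lap's. The bar is 120 mm long (its y, 60 mm each way), 24 mm wide (its x) and stands 32 mm high above the disc. A bolt head 18 mm across, 3 mm high is on its middle; the +y end is painted yellow.
- fork: Spindle-lock fork sliding along the machine's y; locks towards the axis. Origin at deck level (85 mm up) under the middle of its handle, axes as the machine's; its y in the machine's frame is 135 mm fully home (end stop), 185 mm fully back (end stop), 147 to 152 mm at the start, with the tines inside the bar's sweep. Friction 2 N plus light damping; it stays where left.
- fork_handle (a point): Middle of the fork's red handle, an upright block 44 mm (x) by 26 mm (y), from 41 to 85 mm above the deck (126 to 170 mm above the table); this point 63 mm above the deck, over the fork's origin. The steel blade below it, 36 mm wide, spans 25 to 41 mm above the deck.
- fork_mouth (a point): Middle of the slot's mouth, between the tips of the two tines (51 mm over their outsides), 97 mm to -y of the fork's origin: 38 mm from the axis when home. Slot 27 mm wide, 30 mm deep, flared at the mouth to about 32 mm: it takes the bar end only when the bar is within about 3 degrees of straight, else the tines butt on the bar and the fork stops short. Home, it laps the bar by 22 mm.
- tub: bystander: small jar of paste with a blue lid, 40 mm diameter, 42 mm high, on the deck beside the fork track; origin at the centre of its underside
- bees_wax: bystander: yellow wax block 34 x 50 x 24 mm, on the deck beside the fork track; origin at the centre of its underside
- can: bystander: steel can 64 mm diameter, 150 mm high; origin at the centre of its underside
- bench_block: bystander: steel bench block 90 x 90 x 22 mm; origin at the centre of its underside
- mandrel: bystander: upright tapered steel ring mandrel on a round foot, 80 mm foot, 210 mm high; origin at the centre of its underside
- hammer: bystander: hammer lying on the table, 240 mm long
- brush: bystander: brush lying on the table, 180 mm long
- spare_collar: bystander: brass collar 90 mm diameter, 20 mm high, on the table; origin at the centre of its underside

How it is judged:
On the way, in this order (a step that is already met when the one before it is completed fails the run):
1. the lock fork is drawn all the way back, clear of the bar (y of fork in the frame of machine above 0.178 m), for 0.2 s.
2. with the fork back, the lap coasts untouched at 1.5 rad/s or faster for 1 s (angular speed of lap above 1.5 rad/s and contact force between anything else and lap below 0.1 N and y of fork in the frame of machine above 0.17 m), for 1 s.
At the end, for the whole second after the job is handed in: the fork is home (its origin no more than 139 mm from the spindle axis, end stop at 135 mm) over an end of the clamp bar, the bar within 0.06 rad of the fork's direction, lap and fork at rest and released (y of fork in the frame of machine below 0.139 m and angle between the y axis of lap and the y axis of machine, either way round below 0.06 rad and angular speed of lap below 0.1 rad/s and linear speed of fork below 0.01 m/s); the robot touches nothing.
It fails at once if the fork is forced or struck against the clamp bar (over 30 N) (contact force between fork and lap above 30 N).
It fails at once if a bystander is moved more than 30 mm or tipped over (distance of any of tub, bees_wax, can, bench_block, mandrel, hammer, brush, spare_collar from where it was at the start of the episode above 0.03 m or angle between any of tub, can, mandrel's own z axis and vertical above 0.5 rad).
It also fails if it takes over 72 s, if anything falls off the work surface, if the arm or the gripper's body presses on something with over 40 N, if the wrist force passes 120 N, or if a joint passes its speed limit or range.

ROBOT

A 6-joint arm with a two-finger parallel gripper is mounted at the origin on the work surface. World frame = base frame: x ahead of the robot, y to its left, z up, the work surface at z = 0. Lengths are in m, angles in rad, forces in N, time in s.
With the tool pointing down it reaches from about 0.325 to 1 m from the base axis. Payload 5.1 kg.
Tool frame: the origin (TCP) lies at the very end of the fingers, on their centre line; the grasp point (between the pads) lies 19 mm behind it; z points along the fingers, y is the line along which they close (so a half turn about z gives the same grasp; the last joint's range is limited). The gripper opens to 85 mm and grips with 20 to 120 N. Pads are 22 mm wide; open, the fingers measure 114 mm over their backs; the gripper's body (76 mm by 85 mm) begins 54 mm behind the grasp point. The pads swing forward as they close: fully open they stand 13 mm farther back than shut.
Start: joints at [-1.309, 0.124, 1.65, -0, 1.367, -0.083], TCP at [0.22, -0.612, 0.231] pointing down, gripper open.
Joint ranges: [-2.61, 2.61], [-1.02, 2.33], [0.03, 2.71], [-1.35, 4.49], [0.32, 2.68], [-2.91, 2.91]. Speed limits (rad/s): [2.57, 2.57, 3.14, 3.14, 3.14, 3.14].

INTERFACE

Orientations are given as [roll, pitch, yaw] about the fixed x, y, z axes, in that order (R = Rz(yaw) Ry(pitch) Rx(roll)).
In Python, from bench import robot gives the robot as it stands. The module is installed in compiled form; this text tells all that it offers. Calls block until the motion is done:
- robot.movep(position, orientation): joint-space move of the TCP to a pose.
- robot.move_linear(position, vel=0.15, attitude=None, f_stop=None): straight line of the TCP; attitude=None keeps the orientation; vel is the mean speed in m/s. With f_stop (N) it stops when the force on the tool has changed by that much, and returns True; else False.
- robot.set_joints(angles): joint-space move.
- robot.move_gripper(opening, force=None): opening from 0.0 (shut) to 1.0 (fully open); force is the grip in N (None keeps the last); returns when the fingers have stopped.
- robot.hold(seconds).
- robot.solve_ik(position, orientation): joint angles nearest the present ones, or None.
- robot.get_state(): the state.
- robot.capture(name): name is "scene" or "top" or "wrist"; returns a dict with "pixels" (384x512x3 uint8, blue, green, red), "mtx" (3x3 intrinsics, pixels), "k1" (the pictures are not rectified: a ray, as slopes to the right and down, at radius r is drawn at 1 + k1 r^2 times it, then the intrinsics apply), "eye" and "attitude" of the camera in the world. Camera axes: x right, y up, looking along -z (the intrinsics and any distortion apply to the point x, -y, -z); pixel columns grow to the right and rows downward; lengths in m; the calibration is good to about 2 mm. A picture is of the moment at which its call begins. There is no depth.
A pose or a line that the arm cannot do raises robot.IKError and nothing moves.
- robot.sign_off(): hands the job in; it is judged then, once.
The state is a dict: "t": time; "qpos": joint angles; "qd": joint speeds; "tau": joint torques, N m; "tool_pos": TCP position; "tool_rot": TCP orientation; "ft_force": force on the tool from outside, world axes, zero at the start; "wrist_torque": the same for the moment, N m; "width": opening from 0.0 (shut) to 1.0 (fully open); "grasp_force": force on a finger pad.
Only numpy, scipy, OpenCV 4.12 (cv2) and the standard library are available. Lean on these libraries where they do the work, as an engineer would, in place of code of your own. Each camera call takes 0.05 s, during which the arm holds its last target. There are 200 camera calls.

## Working session

There is one attempt and no reset: what is moved stays moved. The work goes in short steps, each a Python script; the robot and the scene stay as the last script left them, time stands still between calls to the robot, and variables do not carry over. Pictures are saved under pics/ and viewed, at most 10 in all, crops included, and the job is handed in when it is done.

```bash
mkdir -p pics; python3 - <<'E'
from bench import robot
import cv2,numpy as np
ims=[]
for n in("scene","top"):
    c=robot.capture(n); cv2.imwrite(f"pics/{n}0.png",c["pixels"]); np.savez(f"pics/{n}0.npz",**{k:np.array(v) for k,v in c.items()})
    print(n,c["mtx"],c["k1"],c["eye"],c["attitude"])
print(robot.get_state())
E
```

```text
scene [[368.69416383   0.         258.82370482]
 [  0.         368.69416383 194.05043536]
 [  0.           0.           1.        ]] -0.028195978923848713 [1.31880116 0.11899436 1.15244023] [ 0.68279171 -0.00645312  1.765277  ]
top [[433.35607955   0.         255.96129617]
 [  0.         433.35607955 186.7252316 ]
 [  0.           0.           1.        ]] 0.03959767594549603 [ 0.35799833 -0.03942862  1.49267638] [ 0.10543789  0.00672655 -1.59709179]
{'t': 0.1, 'qpos': array([-1.30856189e+00,  1.24441513e-01,  1.65154405e+00, -1.20039400e-05,
        1.36748254e+00, -8.25836768e-02]), 'qd': array([ 0.00038862, -0.00054839, -0.00262359, -0.00023528, -0.00131755,
       -0.00010545]), 'tau': array([-6.29616261e-05, -4.24930859e+01, -3.66653931e+01, -1.06558239e-04,
        3.92960952e-03, -5.45062832e-06]), 'tool_pos': array([ 0.21955318, -0.6112137 ,  0.23017097]), 'tool_rot': array([-3.13972263e+00, -1.42993240e-04,  3.44820417e-01]), 'ft_force': array([ 0.33160368,  0.29942635, -0.47012793]), 'wrist_torque': array([ 0.03849804, -0.02381166, -0.02655691]), 'grasp_force': 0.0, 'width': 0.9950278933926872}
```

View pics/top0.png

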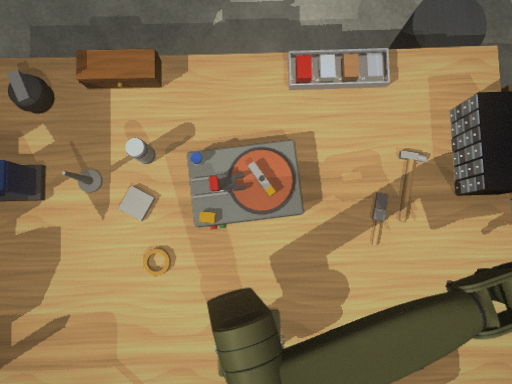

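View pics/scene0.png

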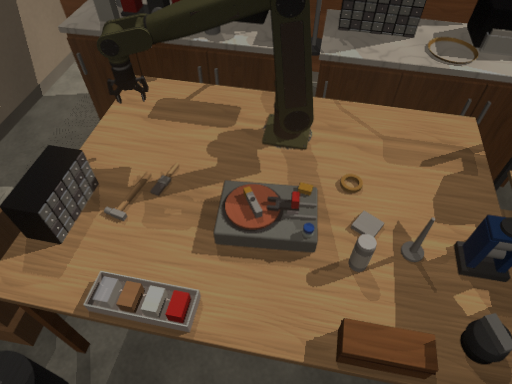

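The top view shows the disc around px (263,180), the bar running from about (252,163) to (272,192) with its yellow end lower right, the red handle at (213,183), the tub at (196,158) and the wax at (208,217). The fork points to world +y. Next I'll work out positions from these.

```bash
cat >h.py <<'E'
import cv2,numpy as np
from scipy.spatial.transform import Rotation as R
def rays(c,px):
    D=np.array([c["k1"],0,0,0,0],float)
    u=cv2.undistortPoints(np.array(px,float).reshape(-1,1,2),np.array(c["mtx"]),D).reshape(-1,2)
    d=np.c_[u[:,0],-u[:,1],-np.ones(len(u))]
    return R.from_euler("xyz",c["attitude"]).apply(d)
def onplane(c,px,z):
    d=rays(c,px); e=np.array(c["eye"]); return (e+d*((z-e[2])/d[:,2])[:,None])[:,:2]
def tri(ca,pa,cb,pb):
    a,b=rays(ca,[pa])[0],rays(cb,[pb])[0]; A=np.c_[a,-b]
    s=np.linalg.lstsq(A,np.array(cb["eye"])-ca["eye"],rcond=None)[0]
    return (ca["eye"]+a*s[0]+cb["eye"]+b*s[1])/2
def mask(im,lo,hi): return cv2.inRange(cv2.cvtColor(im,cv2.COLOR_BGR2HSV),np.array(lo),np.array(hi))
def blobs(m,roi,minA=15):
    x0,y0,x1,y1=roi; k=np.zeros_like(m); k[y0:y1,x0:x1]=m[y0:y1,x0:x1]
    n,l,s,cc=cv2.connectedComponentsWithStats(k)
    return [(s[i,4],cc[i].round(1),l==i) for i in np.argsort(-s[:,4]) if i and s[i,4]>=minA]
E
python3 - <<'E'
from h import *
for n,roi in(("top",(180,130,310,235)),("scene",(205,170,330,260))):
    c=dict(np.load(f"pics/{n}0.npz")); im=c["pixels"]; hsv=cv2.cvtColor(im,cv2.COLOR_BGR2HSV)
    pts={"top":[(213,183),(240,195),(290,180),(265,190),(262,178),(208,217),(196,158),(290,150)],"scene":[(295,200),(253,201),(245,215),(230,205),(308,229),(305,188)]}[n]
    print([(p,hsv[p[1],p[0]].tolist()) for p in pts])
    for nm,ms in(("copper",[((3,120,60),(14,235,255))]),("red",[((0,180,60),(3,255,255)),((174,180,60),(180,255,255))]),("yel",[((18,130,90),(32,255,255))]),("blue",[((105,120,60),(125,255,255))])):
        m=sum(mask(im,*a) for a in ms)
        for A,cc,l in blobs(m,roi)[:3]:
            z={"copper":.102,"red":.17,"yel":.134,"blue":.127}[nm]
            if nm=="copper":
                q=cv2.convexHull(np.argwhere(l)[:,::-1].astype(np.float32)).reshape(-1,2)
                P=onplane(c,q,z); (ce,r)=cv2.minEnclosingCircle(P.astype(np.float32)); print(n,nm,A,cc,ce,r, cv2.fitEllipse(P.astype(np.float32)))
            else: print(n,nm,A,cc,onplane(c,[cc],z))
    cv2.imwrite(f"pics/{n}c.png",cv2.resize(im[roi[1]:roi[3],roi[0]:roi[2]],None,fx=6 if n=="top" else 6,fy=5.5,interpolation=cv2.INTER_CUBIC)[:600,:800])
E
```

```text
[((213, 183), [3, 198, 188]), ((240, 195), [10, 161, 169]), ((290, 180), [9, 165, 172]), ((265, 190), [20, 180, 170]), ((262, 178), [13, 35, 87]), ((208, 217), [21, 199, 188]), ((196, 158), [111, 154, 169]), ((290, 150), [28, 28, 136])]
top copper 2461 [263.  179.7] (0.5287286043167114, -0.05183202400803566) 0.10038438439369202 ((0.5285831689834595, -0.051818594336509705), (0.1987549066543579, 0.19943971931934357), 61.5494384765625)
top copper 75 [214.  182.9] (0.521171510219574, 0.10128171741962433) 0.02639809437096119 ((0.5192854404449463, 0.10191218554973602), (0.03178545460104942, 0.06536836922168732), 98.2370834350586)
top copper 29 [213.  227.1] (0.37971293926239014, 0.1066843792796135) 0.011540025472640991 ((0.37947672605514526, 0.1066976860165596), (0.013002997264266014, 0.02818191424012184), 9.698877334594727)
top red 96 [213.5 183. ] [[0.51319731 0.09591876]]
top yel 168 [207.  216.8] [[0.4114914  0.12161468]]
top yel 72 [270.  190.5] [[ 0.48883819 -0.07795282]]
top blue 90 [195.7 157.3] [[0.60233438 0.15575858]]
[((295, 200), [2, 205, 137]), ((253, 201), [17, 36, 99]), ((2
[... 232 characters left out ...]
-0.05266594886779785), (0.1994137018918991, 0.2020982950925827), 117.73346710205078)
scene copper 54 [294.5 204.7] (0.5017877817153931, 0.09532829374074936) 0.018199125304818153 ((0.5019065141677856, 0.09616129100322723), (0.02920876257121563, 0.0387788861989975), 89.51297760009766)
scene copper 21 [296.7 193.8] (0.458768367767334, 0.09527356922626495) 0.023345116525888443 ((0.45661410689353943, 0.09701047092676163), (0.03258891776204109, 0.04823659732937813), 117.16695404052734)
scene red 97 [295.1 198.8] [[0.52956178 0.09581468]]
scene yel 100 [305.3 186.7] [[0.4377208  0.12385486]]
scene yel 32 [247.1 189.5] [[ 0.49251345 -0.08002873]]
scene blue 75 [308.5 227.3] [[0.60696327 0.15493621]]
```

```bash
python3 - <<'E'
from bench import robot
from h import *
robot.movep([0.515,0.06,0.36],[np.pi,0,0.09])
c=robot.capture("wrist"); cv2.imwrite("pics/w1.png",c["pixels"]); np.savez("pics/w1.npz",**{k:np.array(v) for k,v in c.items()})
s=robot.get_state(); print(s["t"],s["qpos"],s["tool_pos"],s["tool_rot"],c["eye"],c["attitude"],c["mtx"][0],c["k1"])
E
```

```text
2.7833 [ 1.12923851e-02 -2.18293901e-01  1.76826379e+00 -9.35271792e-05
  1.59207509e+00  1.49315482e+00] [0.51511385 0.05939477 0.35974079] [3.14153451e+00 4.58217484e-04 8.89319089e-02] [0.59653959 0.06651688 0.501253  ] [-3.22811436e-01  1.32529496e-03 -1.48226975e+00] [292.51748736   0.         257.90602794] -0.07525369709584952
```

View pics/w1.png

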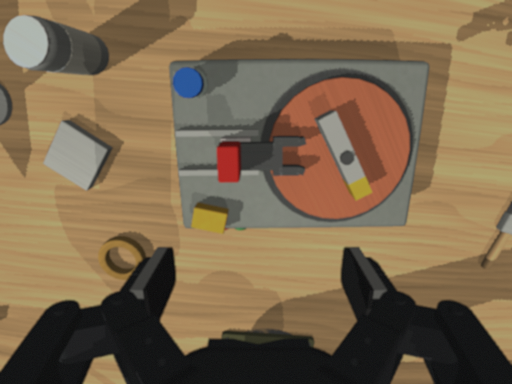

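The wrist view shows the disc centred near (340,147), the bar from (325,115) to its yellow end at (362,193), the handle top at (228,160) and the fork tine tips near (303,140)/(303,170). The far deck edge runs (171,62)–(428,62).

```bash
cat >>h.py <<'E'
def look(c):
    """axis (disc rim), handle top rect, bar direction, from a wrist view"""
    im=c["pixels"]; o={}
    A,cc,l=blobs(mask(im,(3,120,40),(14,235,255)),(0,0,512,240))[0]
    q=cv2.convexHull(np.argwhere(l)[:,::-1].astype(np.float32)).reshape(-1,2)
    o["axis"]=cv2.minEnclosingCircle(onplane(c,q,.102).astype(np.float32))
    hull=np.zeros(l.shape,np.uint8); cv2.fillConvexPoly(hull,q.astype(int),255)
    y=blobs(mask(im,(18,110,60),(32,255,255))&hull,(0,0,512,384))
    if y: o["yel"]=onplane(c,[y[0][1]],.134)[0]
    r=blobs(mask(im,(0,170,100),(2,255,255))|mask(im,(174,170,100),(180,255,255)),(0,0,512,240))
    r3=[(a,b) for a,b,_ in r[:3]]; o["red"]=[(a,onplane(c,[b],.17)[0].round(4)) for a,b in r3]
    if r:
        o["redrect"]=cv2.minAreaRect(onplane(c,np.argwhere(r[0][2])[:,::-1],.17).astype(np.float32))
    return o
E
python3 - <<'E'
from h import *
c=dict(np.load("pics/w1.npz")); im=c["pixels"]; hsv=cv2.cvtColor(im,cv2.COLOR_BGR2HSV)
for k,v in look(c).items(): print(k,v)
print([(p,hsv[p[1],p[0]].tolist()) for p in [(228,160),(228,147),(228,176),(338,133),(333,120),(360,190),(430,55),(300,66),(300,53),(346,157)]])
# far & near deck edges by saturation step along columns
for lo,hi,rng in((52,76,"far"),(215,240,"near")):
    P=[]
    for x in list(range(215,420,4)):
        s=cv2.GaussianBlur(hsv[:,:,1],(1,3),0)[lo:hi,x].astype(int); g=np.abs(np.diff(s)); P.append((x,lo+g.argmax()+.5))
    W=onplane(c,P,.085); vx,vy,x0,y0=cv2.fitLine(W.astype(np.float32),cv2.DIST_HUBER,0,.001,.001).ravel()
    print(rng,np.degrees(np.arctan2(-vx,vy))%180,(x0,y0))
# bar top: bright, low sat
A,cc,l=blobs(mask(im,(0,0,120),(40,70,255)),(310,100,375,205))[0]
W=onplane(c,np.argwhere(l)[:,::-1],.134).astype(np.float32); print("bar",A,cv2.minAreaRect(W))
E
```

```text
axis ((0.5303176641464233, -0.052007462829351425), 0.09971451014280319)
yel [ 0.49035257 -0.077894  ]
red [(np.int32(734), array([0.5171, 0.0946]))]
redrect ((0.5164157748222351, 0.09473656862974167), (0.041927799582481384, 0.02335929311811924), 3.8944172859191895)
[((228, 160), [1, 201, 171]), ((228, 147), [1, 199, 147]), ((228, 176), [1, 199, 173]), ((338, 133), [30, 15, 156]), ((333, 120), [27, 16, 157]), ((360, 190), [25, 178, 175]), ((430, 55), [17, 112, 127]), ((300, 66), [42, 21, 123]), ((300, 53), [17, 114, 112]), ((346, 157), [30, 7, 73])]
far 5.489273 (np.float32(0.6481587), np.float32(0.005332219))
near 6.2163086 (np.float32(0.4123389), np.float32(-0.07122949))
bar 1238 ((0.5406610369682312, -0.045269474387168884), (0.09331663697957993, 0.024948865175247192), 33.688941955566406)
```

```bash
cat >>h.py <<'E'
PSI=0.098; AX=np.array([0.5303,-0.052]); U=np.array([-np.sin(PSI),np.cos(PSI)])
ATT=[np.pi,0,PSI]
E
python3 - <<'E'
from bench import robot
from h import *
h=np.array([.5164,.0947])
robot.movep([*h,.21],ATT)
print(robot.move_linear([*h,.137],.1,f_stop=15))
robot.move_gripper(0,40); s=robot.get_state(); print(s["width"],s["grasp_force"],s["ft_force"],s["tool_pos"])
print(robot.move_linear([*(AX+.189*U),.137],.06,f_stop=15))
s=robot.get_state(); print(s["ft_force"],s["tool_pos"],(s["tool_pos"][:2]-AX)@U)
robot.hold(.1)
robot.move_gripper(1.0); robot.hold(.2)
p=robot.get_state()["tool_pos"]; robot.move_linear([*p[:2],.235],.2)
c=robot.capture("wrist"); cv2.imwrite("pics/w2.png",c["pixels"])
for k,v in look(c).items(): print(k,v)
t=robot.capture("top"); cv2.imwrite("pics/t2.png",t["pixels"]); s=robot.get_state(); print(s["t"],s["tool_pos"])
E
```

```text
False
0.30271609518955617 40.826366543769836 [-0.5835161  -0.25054107  2.33493507] [0.51650033 0.09478659 0.13738779]
True
[ 0.68773961 -2.63169232  2.89592617] [0.5130087  0.13078114 0.13741739] 0.18359596396589364
axis ((0.5309911966323853, -0.050017744302749634), 0.10006643086671829)
yel [ 0.49313822 -0.0702455 ]
red [(np.int32(1654), array([0.5145, 0.131 ]))]
redrect ((0.5135429501533508, 0.1308731883764267), (0.041252486407756805, 0.024087460711598396), 5.552543640136719)
7.175 [0.51189672 0.12945767 0.2325493 ]
```

View pics/w2.png

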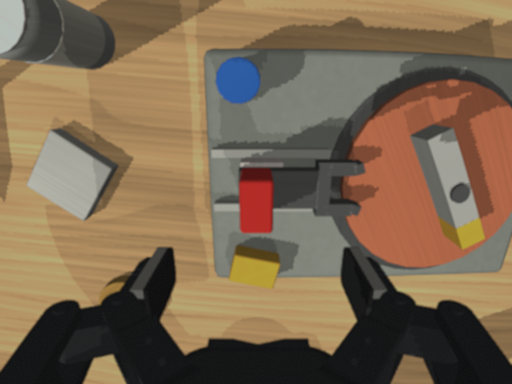

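Fork is fully back (handle at 184 mm by my estimate, stopped on its end stop). Next is the flick on the yellow end, rising out of the bar's sweep as it goes.

```bash
python3 - <<'E'
from bench import robot
from h import *
a=np.radians(212); r=np.array([np.cos(a),np.sin(a)]); t=np.array([-r[1],r[0]])
att=[np.pi,0,np.radians(-58)]
P=lambda d,z:[*(AX+.044*r+d*t),z]
robot.move_gripper(0,40)
robot.movep(P(-.036,.21),att)
print(robot.move_linear(P(-.036,.108),.15,f_stop=10))
t0=robot.get_state()["t"]
robot.move_linear(P(.040,.142),.10)
robot.move_linear(P(.040,.20),.25)
t1=robot.get_state()["t"]
robot.movep([0.515,0.06,0.36],ATT)
print(t0,t1)
for i in range(8):
    ts=robot.get_state()["t"]; c=robot.capture("wrist"); o=look(c)
    if "yel" in o:
        d=o["yel"]-AX; print(round(ts,2),np.degrees(np.arctan2(d[1],d[0])).round(1),np.hypot(*d).round(3))
    robot.hold(.15)
cv2.imwrite("pics/w3.png",c["pixels"])
E
```

```text
False
9.525 10.8917
11.82 -26.6 0.047
12.02 7.3 0.047
12.22 37.3 0.048
12.42 66.3 0.049
12.62 92.6 0.048
12.82 117.6 0.047
13.02 140.9 0.047
13.22 162.6 0.047
```

The lap went from about 3 rad/s at 11.8 s to 1.9 rad/s at 13.1 s untouched, so the coast is proven. I'll wait for it to stop.

```bash
python3 - <<'E'
from bench import robot
from h import *
robot.hold(2.5)
for i in range(3):
    ts=robot.get_state()["t"]; c=robot.capture("wrist"); o=look(c)
    if "yel" in o:
        d=o["yel"]-AX; print(round(ts,2),np.degrees(np.arctan2(d[1],d[0])).round(1),np.hypot(*d).round(3))
    robot.hold(.2)
cv2.imwrite("pics/w3.png",c["pixels"]); print(o["red"],o["axis"],robot.get_state()["qpos"])
E
```

```text
15.92 -72.2 0.047
16.17 -72.2 0.047
16.42 -72.2 0.047
[(np.int32(724), array([0.5137, 0.1299]))] ((0.5303543210029602, -0.052446406334638596), 0.09974175691604614) [ 1.24642539e-02 -2.18734712e-01  1.76818837e+00  2.96420404e-05
  1.59213004e+00  1.48520336e+00]
```

View pics/w3.png

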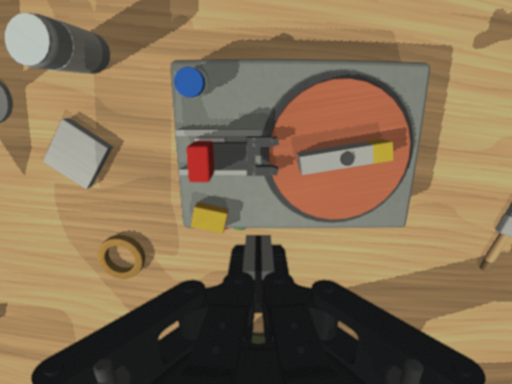

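The lap is at rest with the yellow end at -72.2°. In line is -84.4°, so I'll grip the bar at the axis and turn it -12.2°.

```bash
python3 - <<'E'
from bench import robot
from h import *
A0=[np.pi,0,np.radians(107.8)]; A1=[np.pi,0,PSI+np.pi/2]
robot.move_gripper(.7,25)
robot.movep([*AX,.21],A0)
print(robot.move_linear([*AX,.109],.1,f_stop=10))
robot.move_gripper(0,25); s=robot.get_state(); print(s["width"],s["grasp_force"],s["ft_force"],s["wrist_torque"])
robot.movep([*AX,.109],A1); robot.hold(.4)
s=robot.get_state(); print(s["tool_rot"],s["tool_pos"],s["ft_force"],s["wrist_torque"])
robot.move_gripper(.7); robot.hold(.2)
robot.move_linear([*AX,.21],.15)
robot.move_gripper(0,40)
robot.movep([0.515,0.06,0.36],ATT)
c=robot.capture("wrist"); o=look(c); im=c["pixels"]; cv2.imwrite("pics/w4.png",im)
d=o["yel"]-AX; print(np.degrees(np.arctan2(d[1],d[0])),o["axis"],o["red"],robot.get_state()["t"])
l=blobs(mask(im,(0,0,120),(40,70,255)),(280,120,410,185))
for A,cc,m in l[:2]: print(A,cc,cv2.minAreaRect(onplane(c,np.argwhere(m)[:,::-1],.134).astype(np.float32)))
E
```

```text
False
0.27707604986688894 24.488687217235565 [-6.6073651  -2.83296425  6.73407307] [-0.40462817  1.09447915 -0.05829919]
[-3.13871967e+00  1.51221417e-03  1.66901108e+00] [ 0.52936785 -0.05288668  0.10983654] [-6.42014721 -3.03045598  5.35695492] [-0.41095849  1.04841209 -0.0033268 ]
-82.4781657914046 ((0.5303372144699097, -0.05200895667076111), 0.0996839702129364) [(np.int32(721), array([0.5137, 0.1299]))] 24.975
1219 [334.5 158. ] ((0.5284497737884521, -0.03916069492697716), (0.023646632209420204, 0.09495081007480621), 5.910755157470703)
60 [406.8 178.4] ((0.5126815438270569, -0.13612660765647888), (0.020931951701641083, 0.010998951271176338), 14.870689392089844)
```

View pics/w4.png

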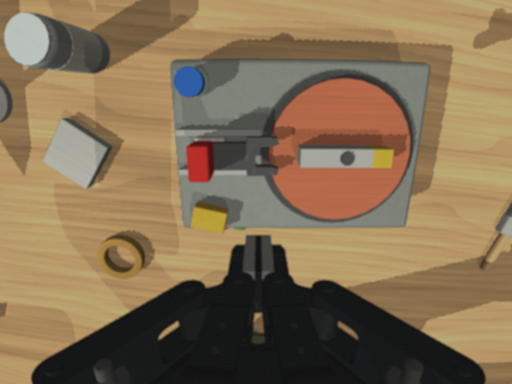

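The bar now reads 5.9° against the machine's 5.6°, from (300,157) to (392,157), in line with the slot mouth at (275,157). Sliding the fork home gently.

```bash
python3 - <<'E'
from bench import robot
from h import *
h=np.array([.5130,.1306])
robot.move_gripper(.8,25)
robot.movep([*h,.21],ATT)
print(robot.move_linear([*h,.137],.1,f_stop=12))
robot.move_gripper(0,25); p0=robot.get_state()["tool_pos"]
print(robot.move_linear([*(p0[:2]-.054*U),.137],.035,f_stop=9))
s=robot.get_state(); d=(p0[:2]-s["tool_pos"][:2])@U; print("moved",d,s["ft_force"],(s["tool_pos"][:2]-AX)@U,s["t"])
E
```

```text
False
True
moved 0.049907855361738106 [-0.68231845  1.8118862   2.71778284] 0.13357050761722505 28.9917
```

```bash
python3 - <<'E'
from bench import robot
from h import *
robot.move_gripper(.8); robot.hold(.2)
p=robot.get_state()["tool_pos"]; robot.move_linear([*p[:2],.23],.15)
robot.movep([0.515,0.06,0.36],ATT)
c=robot.capture("wrist"); o=look(c); cv2.imwrite("pics/w5.png",c["pixels"])
print(o["redrect"],(np.array(o["redrect"][0])-AX)@U); d=o["yel"]-AX; print(np.degrees(np.arctan2(d[1],d[0])),robot.get_state()["t"])
E
```

```text
((0.5184735059738159, 0.08089446276426315), (0.041535478085279465, 0.02444400079548359), 5.164133071899414) 0.1334139562689661
-82.43101351424885 31.0833
```

View pics/w5.png

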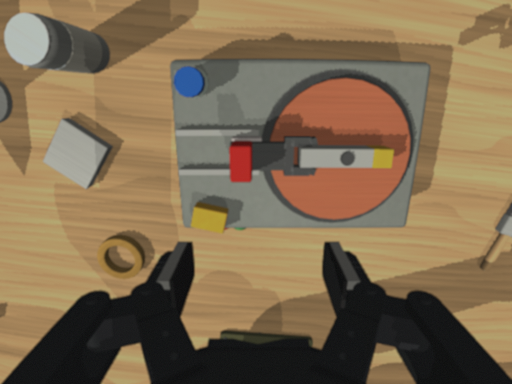

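The fork tines (about 285–317,157) lap the bar end. The handle reads 133.4 mm from the axis, which is home, and nothing else has moved.

```bash
python3 -c "
from bench import robot
print(robot.sign_off())"
```

```text
the job is handed in; nothing more can be done
None
```

The job is handed in with no verdict returned: the fork was drawn fully back, the lap coasted freely above 1.5 rad/s for well over a second, the bar was aligned to about 0.3° by my measurement, and the fork was slid home and released.

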